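# Stand the flopped cookbook back up and close the row with the bookend

### The job

The last cookbook in the row beside the bread bin has flopped over onto the marble bookend. With the fingers only pushing, first tip it back up so that it stands upright by itself beside the other books, then slide the bookend along the worktop until the row is closed up, with that book touching its neighbour and the bookend snug and square against it. Do not grip or lift anything, and leave the other books and things on the worktop where they are.

Things in the scene. Friction and masses are not known exactly. Their poses are not given: they have to be found in the camera images.
- leaning_book: The leaning cookbook: hardback, 165 mm deep (x, spine to -x), 30 thick (y), 212 tall (z), 0.6 to 0.95 kg. Origin: centre of its underside. Starts 24 to 36 deg off upright, standing on its outer lower edge 2 to 14 mm from the last book; its top leans along the bin's -y, over the bookend's top edge, some 30 mm past its tall face. Pivots up easily (1 to 4 N at the top edge), then stands by itself.
- bookend: L-shaped marble bookend, 0.8 to 1 kg, loose, slides on the worktop at 5 to 10 N. Origin: at worktop height, in the middle of the face that looks to the books; +y points to the books, x along its width. Upright slab 120 mm wide, 130 tall, 16 thick (y -16 to 0). Foot slab 120 wide, 16 high, runs out to y = -100 mm, away from the books; pushed on that end face it slides without tipping.
- bread_bin: Bread bin, steel, wooden front, fixed: 200 mm deep (x), 300 wide (y), 178 tall. Origin: foot of its side wall that faces the books, at mid depth; +y runs into the bin, -y along the row of books, -x to its front and the robot. The three upright books fill y = 0 to about -92 mm; the fourth, upright against them, has its origin at about y = -107 mm, x = 0.
- book_a: Upright cookbook, 165 x 30 x 200 mm, origin at the centre of its underside. The three upright books stand against the bread bin in any order.
- book_b: Upright cookbook, 165 x 30 x 215 mm, the tallest of the row; origin at the centre of its underside.
- book_c: Upright cookbook, 165 x 30 x 208 mm; origin at the centre of its underside.
- spice_jar: Bystander: small jar, 44 mm across, 95 mm tall, in front of the books; origin at the centre of its underside.
- pepper_mill: Bystander: wooden pepper mill, 56 mm across, 190 mm tall, behind the upright books; origin at the centre of its underside.
- mug: Bystander: mug, 82 mm across with a handle, 92 mm tall, behind the books; origin at the centre of its underside.
- storage_jar: Bystander: glass storage jar, 96 mm across, 140 mm tall, beyond the bookend, nearer the robot; origin at the centre of its underside.
- bowl: Bystander: small bowl, 124 mm across, 50 mm tall, behind the bin; origin at the centre of its underside.
Mind the look-alikes: they are no part of the job. What is shaped like the book_b but turquoise is not meant. Leave any yellow look-alike of the book_a alone.

How it is judged (in metres and radians):
On the way, in this order (a step that is already met when the one before it is completed fails the run):
1. the leaning book stands upright beside the row by itself, within 20 mm of it and with nothing holding it: neither the fingers nor the bookend, which is still 20 mm or more away (angle between leaning_book's own z axis and vertical below 0.1 rad and y of leaning_book in the frame of bread_bin above -0.127 m and x of leaning_book in the frame of bread_bin between -0.03 and 0.03 m and angle between the y axis of leaning_book and the y axis of bread_bin, either way round below 0.12 rad and angle between each of book_a, book_b, book_c's own z axis and vertical below 0.06 rad and contact force between each of the fingers, the arm, bookend and leaning_book below 0.1 N and y of bookend in the frame of leaning_book below -0.035 m), for 0.2 s.
2. the bookend stands snug and square against it (gap under 6 mm) (y of bookend in the frame of leaning_book above -0.021 m and angle between the y axis of bookend and the y axis of leaning_book, either way round below 0.1 rad), for 0.2 s.
At the end, for the whole second after the job is handed in: All four books upright (within 3.4 degrees); the fourth within 6 mm of touching the row, 30 mm of flush front to back, square within 7 degrees. Bookend flat on the worktop, within 6 mm of that book, centred within 30 mm, square within 6 degrees. All at rest (all of step 2 and angle between each of leaning_book, book_a, book_b, book_c's own z axis and vertical below 0.06 rad and y of leaning_book in the frame of bread_bin above -0.1135 m and x of leaning_book in the frame of bread_bin between -0.03 and 0.03 m and angle between the y axis of leaning_book and the y axis of bread_bin, either way round below 0.12 rad and x of bookend in the frame of leaning_book between -0.03 and 0.03 m and angle between bookend's own z axis and vertical below 0.04 rad and height (world z) of each of bookend, leaning_book below 0.005 m and linear speed of each of leaning_book, bookend below 0.02 m/s).
It fails at once if the leaning book is lifted off the worktop or laid flat (height (world z) of leaning_book above 0.03 m or angle between leaning_book's own z axis and vertical above 1 rad).
It fails at once if the bookend is lifted or tipped over (height (world z) of bookend above 0.02 m or angle between bookend's own z axis and vertical above 0.35 rad).
It fails at once if one of the three upright books is lifted, pulled out or knocked over (distance of any of book_a, book_b, book_c from where it was at the start of the episode above 0.025 m or angle between any of book_a, book_b, book_c's own z axis and vertical above 0.3 rad).
It fails at once if another thing on the worktop is moved by more than 25 mm or tipped over (distance of any of spice_jar, pepper_mill, mug, storage_jar, bowl from where it was at the start of the episode above 0.025 m or angle between any of spice_jar, pepper_mill, mug, storage_jar, bowl's own z axis and vertical above 0.4 rad).
It also fails if it takes over 51 s, if anything falls off the work surface, if the arm or the gripper's body presses on something with over 40 N, if the wrist force passes 120 N, or if a joint passes its speed limit or range.

### The arm

A 6-joint arm with a two-finger parallel gripper is mounted at the origin on the work surface. World frame = base frame: x ahead of the robot, y to its left, z up, the work surface at z = 0. Lengths are in mm, angles in degrees, forces in N, time in s.
With the tool pointing down it reaches from about 325 to 850 mm from the base axis. Payload 4.4 kg.
Tool frame: the origin (TCP) lies midway between the tips of the shut fingers; the grasp point (between the pads) lies 19 mm behind it; z points along the fingers, y is the line along which they close (so a half turn about z gives the same grasp; the last joint's range is limited). The gripper opens to 94 mm and grips with 3 to 60 N. Pads are 16 mm wide; open, the fingers measure 119 mm over their backs; the gripper's body (75 mm by 177 mm) begins 78 mm behind the grasp point.
Start: joints at [64.372, 11.837, 88.321, -0, 79.842, -8.623], TCP at [168.175, 549.858, 205.447] pointing down, gripper open.
Joint ranges: [-156.59, 156.59], [-49.26, 127.26], [12.9, 141.05], [-63.56, 243.56], [4.71, 150.69], [-161.64, 161.64]. Speed limits (degrees/s): [159.86, 159.86, 180, 180, 180, 180].

### API

Orientations are given as [roll, pitch, yaw] about the fixed x, y, z axes, in that order (R = Rz(yaw) Ry(pitch) Rx(roll)).
In Python, from cell import * gives the robot as it stands.
- The arm moves only by the tool play_rows, never from a script. Its argument "motion" is a list of rows, each a list of 7 numbers: the turn, a rotation vector about the world's x, y, z in rad, then the shift along the world's x, y, z in mm, then the opening, from 0 (shut) to 1 (fully open). In form: [[ax, ay, az, tx, ty, tz, fingers], ...]. A call has 1 to 10 rows; each row shifts and turns the commanded pose from where the row before left it; what a row does not reach is not made up. A row lasts 1/10 s, in which the tool goes at most 50 mm and 8.59 degrees, less where a joint would pass 70% of its speed; a pose out of reach is approached as far as the arm can. A call with a gripper value outside its range is refused whole. The fingers move at their own pace and stop on an object; "newtons" is the grip in N (left out, the last holds). Time passes only in rows, so rows that do not move let the fingers close. It gives the time, the measured TCP pose, the force, the opening and the grip force at its end, in the units of the state.
- read_state(): the state, without advancing time (a new reading comes with each control period).
- grab_frame(name): name is "scene" or "top" or "wrist"; returns (picture, depth): 400x640x3 uint8, red, green, blue; 400x640 float32, mm along the optical axis (not along the pixel's ray), 0 where there is no reading.
- calibration(name): a dict with "vfov" (degrees; the focal length in pixels is half the picture's height over the tangent of half this angle, whatever the lens; pixels are square), "cx", "cy" (the principal point, pixels), "xyz" and "rotation" of the camera in the world. Camera axes: x right, y down, z forward; pixel columns grow to the right and rows downward; lengths in mm; the calibration is good to about 2 mm. A picture is of the moment at which its call begins: read the wrist's pose just before it. calibration takes no time and is no camera call; for the wrist camera it gives the pose at the moment of the call.
- hand_in(): hands the job in; it is judged then, once.
The state is a dict: "clock": time; "qpos": joint angles; "joint_vel": joint speeds; "effort": joint torques, N m; "ee_pos": TCP position; "tool_rot": TCP orientation; "ft_force": force on the tool from outside, world axes, zero at the start; "moment": the same for the moment, N m; "opening": finger opening in mm; "finger_force": force on a finger pad.
Only numpy, scipy, OpenCV 4.12 (cv2) and the standard library are available. Lean on these libraries where they do the work, as an engineer would, in place of code of your own. Each camera call takes 0.05 s, during which the arm holds its last target. There are 200 camera calls.

## Working session

There is one attempt and no reset: what is moved stays moved. The work goes in short steps, Python scripts to look and compute and a tool call to move; the robot and the scene stay as the last step left them, time stands still between calls to the robot, and variables do not carry over. Pictures are saved under pics/ and viewed, at most 10 in all, crops included, and the job is handed in when it is done.

Besides the shell and the picture viewer there is one more tool, called as name([rows], argument=value, ...), one row to a line, values as JSON. play_rows: Moves the arm, as the interface text tells. Its arguments: {"type":"object","properties":{"motion":{"type":"array","items":{"type":"array","items":{"type":"number"}}},"newtons":{"type":"number"}},"required":["motion"]}

```bash
mkdir -p pics; cat > h.py <<'E'
from cell import *
import numpy as np, cv2
def cal(n):
    c=calibration(n); f=200/np.tan(np.radians(c['vfov'])/2)
    return c,f
def pts(n,d,c=None):
    c,f=cal(n) if c is None else c
    R=np.array(c['rotation']); R=R if R.shape==(3,3) else None
    v,u=np.mgrid[0:400,0:640]
    p=np.stack([(u-c['cx'])/f*d,(v-c['cy'])/f*d,d],-1)
    return p@R.T+np.array(c['xyz'])
E
python3 - <<'E'
from h import *
for n in ('scene','top'):
    print(calibration(n))
    p,d=grab_frame(n); np.savez('pics/'+n,p=p,d=d)
    cv2.imwrite(f'pics/{n}0.png',p[:,:,::-1])
print(read_state())
E
```

```text
{'vfov': 53.48057468775621, 'cx': 318.31702796777756, 'cy': 204.19265136963213, 'xyz': array([ 416.22651818,  288.13104091, 1106.65129286]), 'rotation': array([-1.61705871e+02, -6.78763615e-02, -1.62076895e+02])}
{'vfov': 52.55479220098417, 'cx': 319.1828185026961, 'cy': 196.47956558332655, 'xyz': array([ 283.7101298 ,  -58.3042336 , 1272.10735387]), 'rotation': array([-169.85435014,   -0.84161841,  -89.58791555])}
{'clock': 0.1, 'qpos': array([ 6.43731960e+01,  1.18795564e+01,  8.83949914e+01, -1.82897468e-03,
        7.98387501e+01, -8.62315157e+00]), 'joint_vel': array([ 0.04123124, -0.06208903, -0.24867933, -0.01872368, -0.03738238,
        0.0090624 ]), 'effort': array([ 7.83807877e-05, -3.71862566e+01, -2.82291037e+01,  7.00463913e-02,
        3.10887862e-02, -4.03827210e-05]), 'ee_pos': array([167.86373426, 549.21645108, 204.41843806]), 'tool_rot': array([-1.79887713e+02, -1.52079975e-02,  1.62996657e+02]), 'ft_force': array([-0.34229611,  0.48131656, -0.42127826]), 'moment': array([-0.04754943, -0.03438672, -0.04712916]), 'finger_force': 0.0, 'opening': 93.90020303023947}
```

View pics/scene0.png

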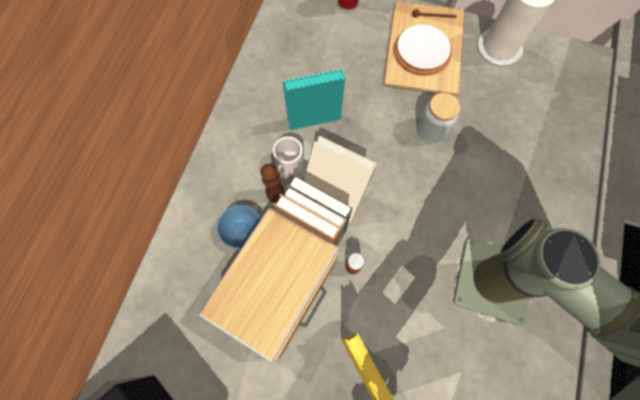

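View pics/top0.png

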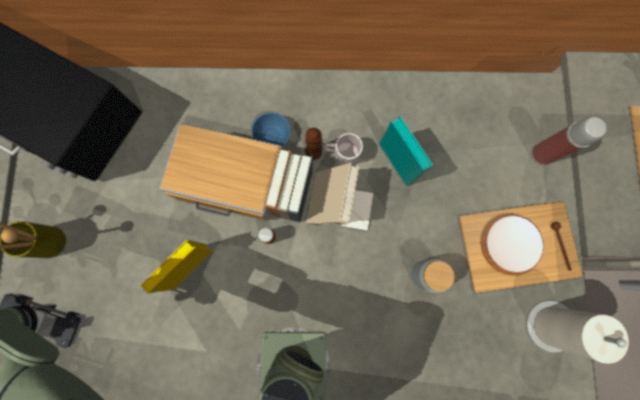

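The top view shows the bin lid at (222,170) and the three upright books at (290,183). The beige leaning book is at (333,193), lying on the pale bookend whose foot shows at (358,210). The candidates for the leaning book are the beige one at (333,193), the turquoise look-alike at (405,150) and the yellow look-alike at (175,267). I choose the beige one because it lies beside the row and over the bookend.

```bash
sed -i "s/R=np.array(c\['rotation'\]).*/from scipy.spatial.transform import Rotation as Q; R=Q.from_euler('xyz',c['rotation'],degrees=True).as_matrix()/" h.py
python3 - <<'E'
from h import *
for n,box in (('top',(240,130,400,250)),('scene',(240,110,400,280))):
    z=np.load(f'pics/{n}.npz'); P=pts(n,z['d']); np.save('pics/P'+n,P)
    x0,y0,x1,y1=box
    cr=cv2.resize(z['p'][y0:y1,x0:x1],None,fx=4.5 if n=='top' else 3.5,fy=4.5 if n=='top' else 3.5,interpolation=cv2.INTER_CUBIC); cv2.imwrite(f'pics/{n}crop.png',cr[:,:,::-1])
P=np.load('pics/Ptop.npy')
for u,v in [(185,130),(168,182),(275,148),(260,208),(222,170),(275,180),(288,183),(302,185),(333,193),(318,190),(345,190),(350,175),(345,215),(358,205),(368,200),(362,224),(266,235),(436,275),(346,147),(314,140),(450,350),(400,225)]: print(u,v,P[v,u].round())
E
```

```text
185 130 [666. 306. 177.]
168 182 [516. 343. 178.]
275 148 [615.  51. 181.]
260 208 [446.  88. 179.]
222 170 [551. 196. 182.]
275 180 [517.  46. 212.]
288 183 [513.  12. 196.]
302 185 [506. -26. 202.]
333 193 [ 495. -112.  148.]
318 190 [523. -71.  50.]
345 190 [ 494. -142.  201.]
350 175 [ 537. -156.  195.]
345 215 [ 427. -143.  192.]
358 205 [ 483. -198.   12.]
368 200 [ 498. -229.   20.]
362 224 [ 423. -209.   15.]
266 235 [380.  79.  96.]
436 275 [ 270. -397.  141.]
346 147 [ 675. -161.    4.]
314 140 [640. -57. 180.]
450 350 [  48. -471.    2.]
400 225 [ 422. -331.    3.]
```

View pics/topcrop.png

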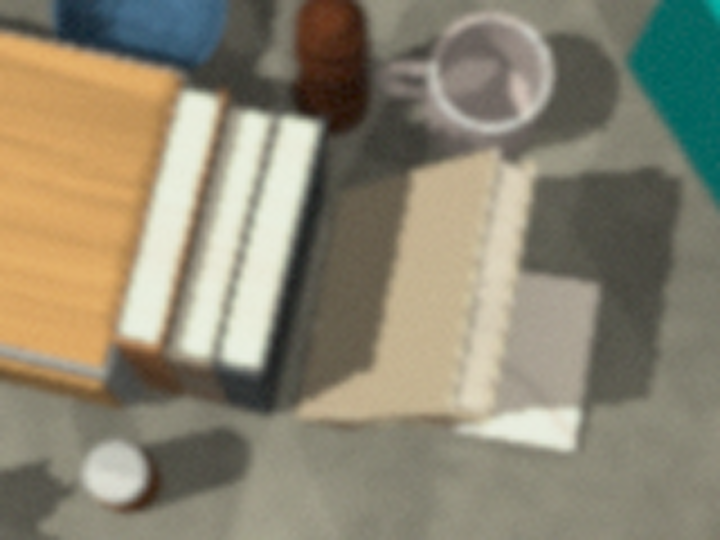

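The crop confirms it: the beige book leans away from the dark last book, with the pale foot of the bookend sticking out beneath it at about (358,210). Next I fit the frames.

```bash
python3 - <<'E'
from h import *
P=np.load('pics/Ptop.npy'); I=np.load('pics/top.npz')['p']
hsv=cv2.cvtColor(I,cv2.COLOR_RGB2HSV)
def rect(m):
    n,l,s,c=cv2.connectedComponentsWithStats(m.astype(np.uint8)); k=1+np.argmax(s[1:,4]); m=l==k
    r=cv2.minAreaRect(P[m][:,:2].astype(np.float32)); return m,r,cv2.boxPoints(r)
v,u=np.mgrid[0:400,0:640]
m,r,b=rect((abs(P[...,2]-178)<9)&(u>150)&(u<285)&(v>110)&(v<225)&(hsv[...,1]>70)); print('bin',m.sum(),r,b.round())
e=b[np.argsort(b[:,1])[:2]]; e=e[np.argsort(e[:,0])]; ex=(e[1]-e[0]); ex/=np.linalg.norm(ex); ey=np.array([-ex[1],ex[0]]); o=e.mean(0)
print('o',o,'ex',ex,np.degrees(np.arctan2(ex[1],ex[0])))
B=lambda p:np.concatenate([np.stack([(p[...,:2]-o)@ex,(p[...,:2]-o)@ey],-1),p[...,2:]],-1)
m,r,b=rect((abs(P[...,2]-16)<7)&(u>345)&(u<380)&(v>185)&(v<240)&(hsv[...,2]>90));print('foot',m.sum(),r,b.round(),B(np.c_[b,b[:,0]*0]).round())
Pb=B(P)
for u0,v0,u1,v1 in [(326,180,342,212)]:
    q=Pb[v0:v1,u0:u1].reshape(-1,3); q=q[q[:,2]>70]; c=q.mean(0); n=np.linalg.svd(q-c,full_matrices=False)[2][2]; n*=np.sign(n[1]); print('cover',c.round(),n.round(3),np.degrees(np.arcsin(n[2])))
    print('ground line y at x=0:',c[1]+c[0]*n[0]/n[1]+c[2]*n[2]/n[1])
sel=Pb[165:228,310:362].reshape(-1,3); t=sel[sel[:,2]>175]; print('top',t.min(0),t.max(0))
for lo,hi in((188,220),):
    w=Pb[150:220,265:318].reshape(-1,3); w=w[(w[:,2]>lo)&(w[:,2]<hi)]; print('books',np.percentile(w,[1,99],axis=0))
for n_,a in dict(spice=(266,235),mill=(314,140),stor=(436,275),mugrim=(346,133),turq=(412,140)).items(): print(n_,B(P[a[1],a[0]]).round())
np.savez('frame',o=o,ex=ex,ey=ey)
E
```

```text
bin 7050 ((564.1050415039062, 202.6888427734375), (294.3221740722656, 194.49880981445312), 77.22737121582031) [[437.  81.]
 [626.  38.]
 [691. 325.]
 [502. 368.]]
o [531.57025  59.16925] ex [ 0.975255   -0.22108269] -12.772634
foot 723 ((468.76220703125, -203.7606964111328), (67.63339233398438, 120.56581115722656), 78.2453384399414) [[ 403. -225.]
 [ 521. -249.]
 [ 535. -183.]
 [ 417. -158.]] [[ -63. -305.    0.]
 [  58. -303.    0.]
 [  57. -235.    0.]
 [ -64. -238.    0.]]
cover [  -5. -178.  153.] [-0.191  0.981  0.015] 0.8602714471669484
ground line y at x=0: -174.57277535104402
top [-215.7554725  -233.86438383  175.10009612] [  86.39819113  -96.38476298 1272.10735387]
books [[-84.40256778 -96.38459858 191.4389876 ]
 [ 73.86823567  -6.60355784 217.11695274]]
spice [-153.  -14.   96.]
mill [132. -89. 180.]
stor [-154. -503.  141.]
mugrim [ 205. -173.   90.]
turq [ 186. -353.  207.]
```

Bin frame (world): origin (532,59), yaw -12.8°. The bookend face is at y≈-204 with its foot end at -304, and it is square. The book top is at about y=-235. I move above and behind the top edge, with the closing line along the bin's x.

play_rows([
  [0,0,-0.075,15,-37,30,0.6],
  [0,0,-0.075,15,-37,30,0.6],
  [0,0,-0.075,15,-37,30,0.6],
  [0,0,-0.075,15,-37,30,0.6],
  [0,0,-0.075,15,-37,30,0.6],
  [0,0,-0.075,15,-37,0,0.6],
  [0,0,-0.075,15,-37,0,0.6],
  [0,0,-0.075,15,-37,0,0.6],
  [0,0,-0.075,15,-37,0,0.6],
  [0,0,-0.075,15,-37,0,0.6],
])

```text
clock: 1.1
ee_pos: [318.1, 178.3, 355.1]
tool_rot: [180.0, 0.0, 119.9]
ft_force: [0.8, 0.1, 0.3]
opening: 56.4
finger_force: 0.0
```

play_rows([
  [0,0,-0.075,15,-37,0,0.6],
  [0,0,-0.075,15,-37,0,0.6],
  [0,0,-0.075,15,-37,0,0.6],
  [0,0,-0.075,15,-37,0,0.6],
  [0,0,-0.075,15,-37,0,0.6],
  [0,0,-0.075,15,-37,0,0.6],
  [0,0,-0.075,15,-37,0,0.6],
  [0,0,-0.075,15,-37,0,0.6],
  [0,0,-0.075,15,-37,0,0.6],
  [0,0,-0.075,15,-37,0,0.6],
])

```text
clock: 2.1
ee_pos: [468.3, -191.7, 354.9]
tool_rot: [-179.9, -0.0, 76.8]
ft_force: [0.2, 0.2, 0.0]
opening: 56.1
finger_force: 0.0
```

play_rows([
  [0,0,0,2,-6,0,0.6],
  [0,0,0,2,-5,-20,0.6],
  [0,0,0,0,0,-30,0.6],
  [0,0,0,0,0,-30,0.6],
  [0,0,0,0,0,-30,0.6],
  [0,0,0,0,0,-30,0.6],
  [0,0,0,0,0,-25,0.6],
  [0,0,0,0,0,-20,0.6],
  [0,0,0,0,0,-5,0.6],
  [0,0,0,0,0,0,0.6],
])

```text
clock: 3.1
ee_pos: [471.4, -200.2, 164.7]
tool_rot: [-179.9, -0.1, 77.1]
ft_force: [-0.0, -0.5, -0.3]
opening: 56.5
finger_force: 0.0
```

```bash
python3 - <<'E'
from h import *
print(read_state()['ft_force'],read_state()['ee_pos'])
p,d=grab_frame('scene'); cv2.imwrite('pics/s1.png',cv2.resize(p[90:290,220:440],None,fx=3,fy=3)[:,:,::-1])
E
```

```text
[-0.01789631 -0.53442533 -0.26653634] [ 471.44681083 -200.20060833  164.68481103]
```

View pics/s1.png

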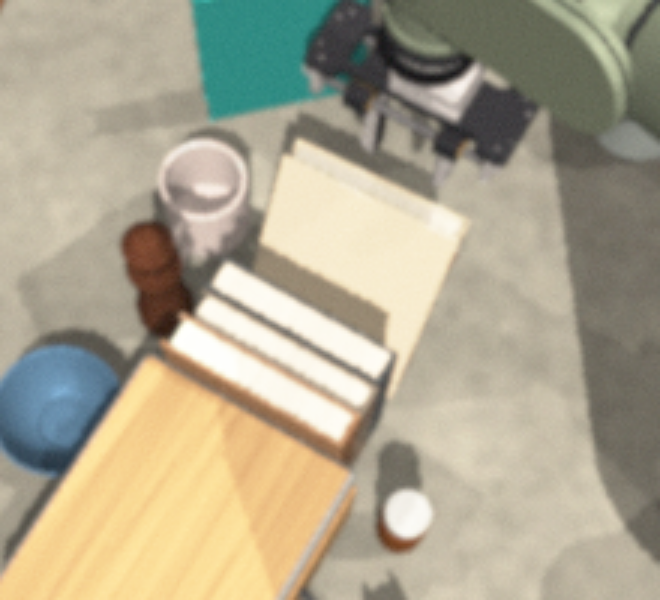

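The fingers straddle the book's centre just behind its top edge at (425,190). Now I push along the bin's +y.

play_rows([
  [0,0,0,2.2,9.8,0,0.6],
  [0,0,0,2.2,9.8,0,0.6],
  [0,0,0,2.2,9.8,0,0.6],
  [0,0,0,2.2,9.8,0,0.6],
  [0,0,0,2.2,9.8,0,0.6],
  [0,0,0,2.2,9.8,0,0.6],
  [0,0,0,2.2,9.8,0,0.6],
  [0,0,0,2.2,9.8,0,0.6],
  [0,0,0,0,0,0,0.6],
])

```text
clock: 4.05
ee_pos: [489.8, -121.1, 165.1]
tool_rot: [-180.0, -0.1, 77.1]
ft_force: [-0.1, -0.3, 0.0]
opening: 56.3
finger_force: 0.0
```

```bash
cat > m.py <<'E'
from h import *
import sys
F=np.load('frame.npz'); o,ex,ey=F['o'],F['ex'],F['ey']
p,d=grab_frame('top'); P=pts('top',d)
B=np.concatenate([np.stack([(P[...,:2]-o)@ex,(P[...,:2]-o)@ey],-1),P[...,2:]],-1)
s=read_state(); e=s['ee_pos'][:2]-o; print('tcp bin',(e@ex).round(1),(e@ey).round(1),s['ee_pos'][2].round(),s['ft_force'].round(1))
for u,v in [(int(a.split(',')[0]),int(a.split(',')[1])) for a in sys.argv[2:]]: print(u,v,B[v,u].round())
np.save('pics/B',B); np.save('pics/I',p)
cv2.imwrite(f'pics/{sys.argv[1]}.png',cv2.resize(p[120:260,240:400],None,fx=4,fy=4,interpolation=cv2.INTER_CUBIC)[:,:,::-1])
E
python3 m.py t2
```

```text
tcp bin -0.8 -185.8 165.0 [-0.2 -0.5  0.3]
```

View pics/t2.png

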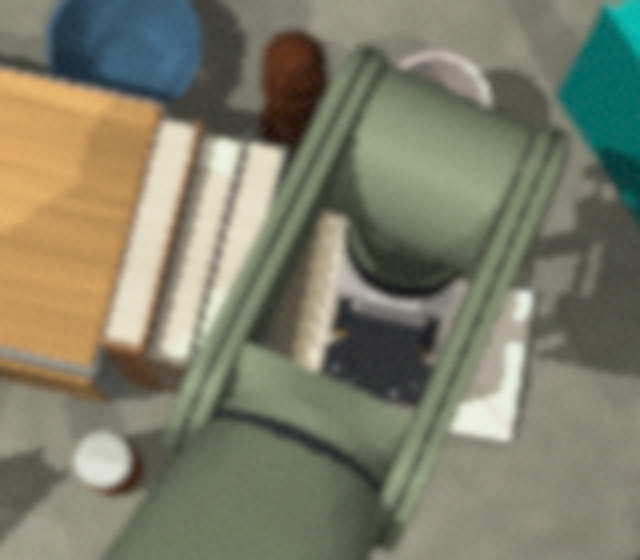

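The book's page edge at crop (318,290) is now steeply up in front of the fingers. I continue slowly.

play_rows([
  [0,0,0,0.9,3.9,0,0.6],
  [0,0,0,0.9,3.9,0,0.6],
  [0,0,0,0.9,3.9,0,0.6],
  [0,0,0,0.9,3.9,0,0.6],
  [0,0,0,0,0,0,0.6],
])

```text
clock: 4.6
ee_pos: [493.4, -106.7, 165.4]
tool_rot: [-180.0, -0.0, 77.1]
ft_force: [0.1, 0.1, 0.6]
opening: 56.6
finger_force: 0.0
```

```bash
python3 m.py t3 319,192 317,198 320,186 322,180; python3 - <<'E'
import numpy as np
B=np.load('pics/B.npy')[165:220,300:335].reshape(-1,3)
for a in(185,195,205):
  t=B[(B[:,2]>a)&(B[:,2]<a+10)&(B[:,1]<-97)&(abs(B[:,0])<90)]; print(a,len(t), np.percentile(t,[5,50,95],axis=0).round() if len(t) else '')
E
```

```text
tcp bin -0.5 -170.4 165.0 [-0.4  0.   0.3]
319 192 [ -30. -140.  289.]
317 198 [ -46. -139.  289.]
320 186 [ -28. -141.  352.]
322 180 [ -24. -144.  403.]
185 0 
195 10 [[ -57. -134.  203.]
 [  -4. -130.  204.]
 [  30. -123.  205.]]
205 267 [[ -64. -134.  206.]
 [ -20. -124.  209.]
 [  30. -116.  213.]]
```

play_rows([
  [0,0,0,0.9,3.9,0,0.6],
  [0,0,0,0.9,3.9,0,0.6],
  [0,0,0,0.9,3.9,0,0.6],
  [0,0,0,0,0,0,0.6],
  [0,0,0,0,0,0,0.6],
])

```text
clock: 5.15
ee_pos: [496.1, -95.3, 165.5]
tool_rot: [180.0, 0.0, 77.1]
ft_force: [0.2, -0.4, -0.5]
opening: 56.3
finger_force: 0.0
```

```bash
python3 m.py t4; python3 - <<'E'
import numpy as np
B=np.load('pics/B.npy')[165:220,300:335].reshape(-1,3)
t=B[(B[:,2]>195)&(B[:,2]<220)&(B[:,1]<-97)&(abs(B[:,0])<90)]; print(len(t), np.percentile(t,[5,50,95],axis=0).round() if len(t) else '')
E
```

```text
tcp bin -0.4 -158.6 165.0 [ 0.6 -0.1 -1.5]
299 [[ -64. -121.  204.]
 [ -20. -110.  208.]
 [  28. -101.  212.]]
```

View pics/t4.png

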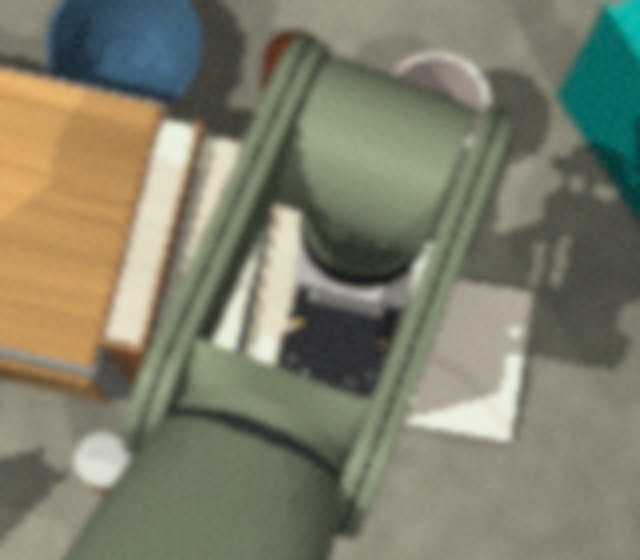

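The book top now sits next to the row at crop (270,290). I back off a little and check that it stays up.

play_rows([
  [0,0,0,-0.9,-3.9,0,0.6],
  [0,0,0,-0.9,-3.9,0,0.6],
  [0,0,0,-0.9,-3.9,0,0.6],
  [0,0,0,0,0,0,0.6],
  [0,0,0,0,0,0,0.6],
])

```text
clock: 5.7
ee_pos: [493.3, -107.4, 165.4]
tool_rot: [-180.0, -0.0, 77.0]
ft_force: [-0.1, -0.1, 0.2]
opening: 56.4
finger_force: 0.0
```

```bash
python3 m.py t5; python3 - <<'E'
import numpy as np
B=np.load('pics/B.npy')[165:220,300:335].reshape(-1,3)
t=B[(B[:,2]>195)&(B[:,2]<220)&(B[:,1]<-97)&(abs(B[:,0])<90)]; print(len(t), np.percentile(t,[5,50,95],axis=0).round() if len(t) else '')
E
```

```text
tcp bin -0.5 -170.8 165.0 [-0.4 -0.4  0.2]
318 [[ -63. -134.  205.]
 [ -19. -124.  208.]
 [  28. -114.  213.]]
```

The book still follows the fingers, so it isn't past balance yet. I push further, slowly.

play_rows([
  [0,0,0,0.9,3.9,0,0.6],
  [0,0,0,0.9,3.9,0,0.6],
  [0,0,0,0.9,3.9,0,0.6],
  [0,0,0,0.5,2,0,0.6],
  [0,0,0,0.5,2,0,0.6],
  [0,0,0,0.5,2,0,0.6],
  [0,0,0,0,0,0,0.6],
  [0,0,0,0,0,0,0.6],
])

```text
clock: 6.55
ee_pos: [497.6, -89.5, 165.5]
tool_rot: [180.0, 0.0, 77.1]
ft_force: [-0.1, -0.4, -0.6]
opening: 56.6
finger_force: 0.0
```

```bash
cat >> m.py <<'E'
b=B[165:220,295:335].reshape(-1,3)
t=b[(b[:,2]>195)&(b[:,2]<220)&(b[:,1]<-80)&(abs(b[:,0])<90)]; print(len(t), np.percentile(t,[5,50,95],axis=0).round() if len(t) else '')
for v in (196,200,204,208): print(v,[(u,*B[v,u].round().astype(int)) for u in range(292,322,2)])
E
python3 m.py t6
```

```text
tcp bin -0.3 -152.5 165.0 [ 0.1 -0.7  1. ]
388 [[ -63. -114.  201.]
 [ -23.  -96.  206.]
 [  27.  -83.  212.]]
196 [(292, np.int64(-96), np.int64(-101), np.int64(537)), (294, np.int64(-90), np.int64(-102), np.int64(505)), (296, np.int64(-39), np.int64(-80), np.int64(205)), (298, np.int64(-38), np.int64(-85), np.int64(202)), (300, np.int64(-37), np.int64(-91), np.int64(206)), (302, np.int64(-36), np.int64(-96), np.int64(209)), (304, np.int64(-21), np.int64(-96), np.int64(127)), (306, np.int64(-34), np.int64(-107), np.int64(208)), (308, np.int64(-32), np.int64(-112), np.int64(207)), (310, np.int64(-45), np.int64(-121), np.int64(285)), (312, np.int64(-44), np.int64(-126), np.int64(289)), (314, np.int64(-46), np.int64(-131), np.int64(306)), (316, np.int64(-45), np.int64(-136), np.int64(305)), (318, np.int64(-44), np.int64(-141), np.int64(307)), (320, np.int64(-42), np.int64(-145), np.int64(305))]
200 [(292, np.int64(-99), np.int64(-100), np.int64(512)), (294, np.int64(-51), np.int64(-78), np.int64(206)), (296, np.int64(-50), np.int64(-83), np.int64(205)), (298, np.int64(-48), np.int64(-8
[... 1497 characters left out ...]
t64(584)), (296, np.int64(-122), np.int64(-117), np.int64(584)), (298, np.int64(-122), np.int64(-120), np.int64(584)), (300, np.int64(-64), np.int64(-96), np.int64(173)), (302, np.int64(-68), np.int64(-104), np.int64(211)), (304, np.int64(-66), np.int64(-109), np.int64(208)), (306, np.int64(-66), np.int64(-114), np.int64(211)), (308, np.int64(-78), np.int64(-124), np.int64(304)), (310, np.int64(-77), np.int64(-129), np.int64(304)), (312, np.int64(-76), np.int64(-133), np.int64(309)), (314, np.int64(-74), np.int64(-138), np.int64(304)), (316, np.int64(-73), np.int64(-143), np.int64(303)), (318, np.int64(-72), np.int64(-147), np.int64(306)), (320, np.int64(-71), np.int64(-152), np.int64(305))]
```

play_rows([
  [0,0,0,-0.9,-3.9,0,0.6],
  [0,0,0,-0.9,-3.9,0,0.6],
  [0,0,0,-0.9,-3.9,0,0.6],
  [0,0,0,0,0,0,0.6],
  [0,0,0,0,0,0,0.6],
])

```text
clock: 7.1
ee_pos: [494.8, -101.4, 165.4]
tool_rot: [180.0, -0.0, 77.0]
ft_force: [-0.2, 0.2, -0.3]
opening: 56.5
finger_force: 0.0
```

```bash
sed -i 's/in (196,200,204,208): .*/in (196,200,204): print(v,[(u,*B[v,u].round().astype(int).tolist()) for u in range(298,322,2)])/' m.py; python3 m.py t7
```

```text
tcp bin -0.4 -164.6 165.0 [0.2 0.7 0. ]
382 [[ -63. -127.  204.]
 [ -25. -115.  208.]
 [  28.  -93.  212.]]
196 [(298, -92, -111, 531), (300, -85, -112, 495), (302, -36, -96, 208), (304, -21, -96, 126), (306, -35, -107, 214), (308, -32, -112, 207), (310, -31, -117, 205), (312, -29, -122, 204), (314, -28, -127, 206), (316, -41, -135, 287), (318, -40, -140, 285), (320, -43, -145, 307)]
200 [(298, -95, -111, 504), (300, -47, -93, 205), (302, -41, -97, 174), (304, -25, -96, 80), (306, -44, -109, 204), (308, -43, -114, 209), (310, -42, -120, 209), (312, -40, -125, 207), (314, -39, -130, 207), (316, -50, -137, 281), (318, -50, -142, 286), (320, -52, -148, 306)]
204 [(298, -59, -91, 203), (300, -58, -96, 206), (302, -46, -96, 132), (304, -57, -107, 215), (306, -55, -112, 208), (308, -54, -117, 209), (310, -53, -122, 210), (312, -51, -127, 209), (314, -65, -136, 305), (316, -64, -140, 307), (318, -63, -145, 309), (320, -62, -150, 307)]
```

The inner edge stayed at about y=-104 while the fingers backed off, so the book stands by itself. I withdraw back and up, then move over to behind the foot end.

play_rows([
  [0,0,0,-2,-9,0,0.6],
  [0,0,0,-4,-20,0,0.6],
  [0,0,0,-7,-30,0,0.6],
  [0,0,0,-7,-30,0,0.6],
  [0,0,0,-7,-30,0,0.6],
  [0,0,0,-7,-30,0,0.6],
  [0,0,0,-7,-30,0,0.6],
  [0,0,0,-4,-20,0,0.6],
  [0,0,0,0,0,0,0.6],
])

```text
clock: 8.05
ee_pos: [449.1, -303.0, 165.5]
tool_rot: [180.0, 0.1, 76.8]
ft_force: [-0.3, 0.2, -0.4]
opening: 56.4
finger_force: 0.0
```

```bash
python3 m.py t8; python3 - <<'E'
import numpy as np,cv2
B=np.load('pics/B.npy')
s=B[130:260,300:400]; f=s[(abs(s[...,2]-16)<6)&(s[...,1]<-210)&(s[...,1]>-312)&(abs(s[...,0])<75)]
# foot: use bright mask-free rect on height band
I=np.load('pics/I.npy')[130:260,300:400]
m=((abs(s[...,2]-16)<7)&(s[...,1]<-205)&(s[...,1]>-330)&(abs(s[...,0])<80)).astype(np.uint8)
m=cv2.morphologyEx(m,cv2.MORPH_OPEN,np.ones((3,3)))
print('foot',cv2.boxPoints(cv2.minAreaRect(s[m>0][:,:2].astype(np.float32))).round())
t=s[(s[...,2]>110)&(s[...,2]<140)&(s[...,1]<-150)&(s[...,1]>-240)&(abs(s[...,0])<80)]; print('slab',np.percentile(t,[2,50,98],axis=0).round(), cv2.boxPoints(cv2.minAreaRect(t[:,:2].astype(np.float32))).round())
E
```

```text
tcp bin -0.5 -369.8 165.0 [ 0.6 -0.3  0.3]
892 [[ -77. -131.  202.]
 [ -15. -111.  207.]
 [  49.  -83.  213.]]
196 [(298, -38, -85, 203), (300, -36, -91, 201), (302, -36, -96, 208), (304, -21, -96, 128), (306, -34, -107, 208), (308, -32, -112, 207), (310, -32, -117, 210), (312, -30, -122, 206), (314, -29, -127, 211), (316, -28, -133, 213), (318, -8, -135, 103), (320, 12, -138, 0)]
200 [(298, -48, -88, 201), (300, -48, -94, 210), (302, -40, -96, 170), (304, -46, -104, 209), (306, -44, -109, 207), (308, -43, -114, 206), (310, -42, -120, 210), (312, -41, -125, 210), (314, -39, -130, 208), (316, -34, -134, 183), (318, -10, -136, 46), (320, 1, -141, -7)]
204 [(298, -59, -91, 205), (300, -58, -96, 209), (302, -46, -97, 133), (304, -56, -107, 209), (306, -55, -112, 212), (308, -54, -117, 209), (310, -53, -122, 210), (312, -51, -127, 209), (314, -51, -133, 214), (316, -36, -135, 130), (318, -15, -138, 1), (320, -13, -144, 1)]
foot [[ -65. -225.]
 [ -64. -303.]
 [  58. -301.]
 [  56. -222.]]
slab [[ -65. -220.  115.]
 [  -8. -210.  129.]
 [  50. -201.  134.]] [[ -67. -206.]
 [ -66. -222.]
 [  54. -215.]
 [  53. -199.]]
```

View pics/t8.png

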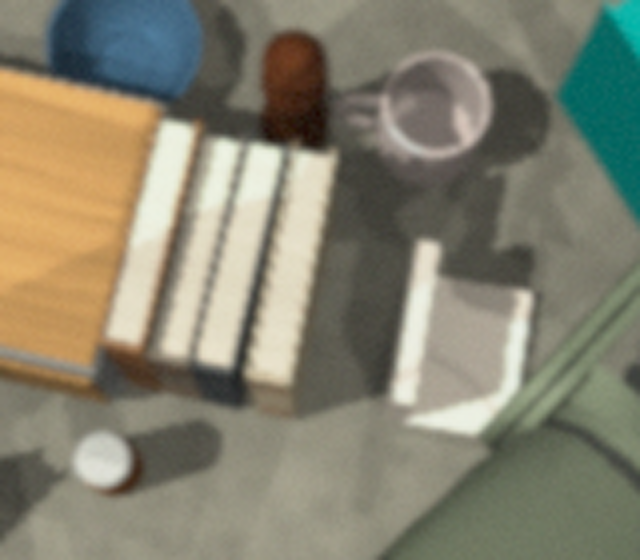

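The fourth book stands upright at crop (290,270), with a gap of about 8 mm to the row. The bookend is at (465,340), 68 mm away. I descend behind the foot end.

play_rows([
  [0,0,0,-3,1,-30,0.6],
  [0,0,0,0,0,-40,0.6],
  [0,0,0,0,0,-40,0.6],
  [0,0,0,0,0,-30,0.6],
  [0,0,0,0,0,-10,0.6],
  [0,0,0,0,0,-7,0.6],
  [0,0,0,0,0,0,0.6],
])

```text
clock: 8.8
ee_pos: [447.3, -299.0, 8.8]
tool_rot: [180.0, 0.0, 77.1]
ft_force: [0.3, 0.1, 0.2]
opening: 56.3
finger_force: 0.0
```

play_rows([
  [0,0,0,2.2,9.8,0,0.6],
  [0,0,0,2.2,9.8,0,0.6],
  [0,0,0,2.2,9.8,0,0.6],
  [0,0,0,2.2,9.8,0,0.6],
  [0,0,0,1.1,4.9,0,0.6],
  [0,0,0,1.1,4.9,0,0.6],
  [0,0,0,1.1,4.9,0,0.6],
  [0,0,0,1.1,4.9,0,0.6],
  [0,0,0,0,0,0,0.6],
])

```text
clock: 9.7
ee_pos: [459.6, -240.9, 8.5]
tool_rot: [-180.0, 0.1, 77.1]
ft_force: [-2.2, -3.6, -0.7]
opening: 56.6
finger_force: 1.7
```

play_rows([
  [0,0,0,1.1,4.9,0,0.6],
  [0,0,0,1.1,4.9,0,0.6],
  [0,0,0,1.1,4.9,0,0.6],
  [0,0,0,1.1,4.9,0,0.6],
  [0,0,0,1.1,4.9,0,0.6],
  [0,0,0,1.1,4.9,0,0.6],
  [0,0,0,1.1,4.9,0,0.6],
  [0,0,0,1.1,4.9,0,0.6],
  [0,0,0,1.1,4.9,0,0.6],
  [0,0,0,1.1,4.9,0,0.6],
])

```text
clock: 10.7
ee_pos: [471.3, -192.9, 8.6]
tool_rot: [179.9, 0.1, 77.0]
ft_force: [-1.6, -5.4, -1.9]
opening: 56.1
finger_force: 2.7
```

```bash
python3 m.py t9 | head -2; python3 - <<'E'
import numpy as np
B=np.load('pics/B.npy')
for v in range(180,216,6): print(v,[(u,*B[v,u].round().astype(int).tolist()) for u in range(312,340,2)])
E
```

```text
tcp bin -3.1 -258.2 9.0 [-1.1 -3.9 -1.5]
888 [[ -77. -134.  201.]
180 [(312, 13, -112, 206), (314, 14, -117, 207), (316, 16, -122, 205), (318, 16, -128, 208), (320, 17, -133, 213), (322, 49, -134, 72), (324, 67, -138, -3), (326, 68, -145, -2), (328, 41, -153, 127), (330, 41, -158, 131), (332, 43, -164, 127), (334, 74, -170, -1), (336, 75, -176, -1), (338, 76, -182, 3)]
186 [(312, -3, -116, 207), (314, -2, -121, 207), (316, -1, -126, 209), (318, 0, -132, 210), (320, 9, -136, 171), (322, 46, -137, -2), (324, 47, -143, 0), (326, 49, -149, -2), (328, 23, -157, 127), (330, 24, -162, 130), (332, 45, -168, 38), (334, 51, -174, 17), (336, 53, -180, 13), (338, 53, -186, 19)]
192 [(312, -19, -120, 208), (314, -19, -125, 212), (316, -17, -130, 209), (318, -17, -135, 213), (320, 20, -135, 24), (322, 27, -141, -2), (324, 28, -147, -1), (326, 5, -155, 128), (328, 6, -161, 130), (330, 7, -166, 130), (332, 31, -172, 14), (334, 32, -178, 16), (336, 34, -184, 16), (338, 35, -191, 14)]
198 [(312, -36, -124, 212), (314, -34, -129, 206), (316, -33, -134, 209), (318, -17, -137, 124), (320, 6, -139, 2), (322, 7, -146, 2), (324, -14, -153, 129), (326, -13, -159, 130), (328, -11, -165, 128), (330, 11, -170, 15), (332, 12, -176, 16), (334, 13, -183, 16), (336, -67, -182, 459), (338, -65, -186, 456)]
204 [(312, -51, -127, 211), (314, -50, -132, 209), (316, -49, -138, 210), (318, -14, -137, -1), (320, -13, -144, -2), (322, -32, -152, 126), (324, -31, -157, 127), (326, -29, -163, 128), (328, -9, -168, 14), (330, -83, -173, 470), (332, -82, -177, 466), (334, -81, -181, 467), (336, -80, -184, 467), (338, -78, -188, 463)]
210 [(312, -67, -131, 208), (314, -66, -136, 212), (316, -46, -138, 83), (318, -33, -142, 0), (320, -31, -148, -3), (322, -50, -156, 134), (324, -48, -161, 130), (326, -46, -167, 126), (328, -96, -172, 473), (330, -95, -175, 473), (332, -95, -179, 473), (334, -94, -183, 472), (336, -91, -187, 460), (338, -90, -191, 462)]
```

View pics/t9.png

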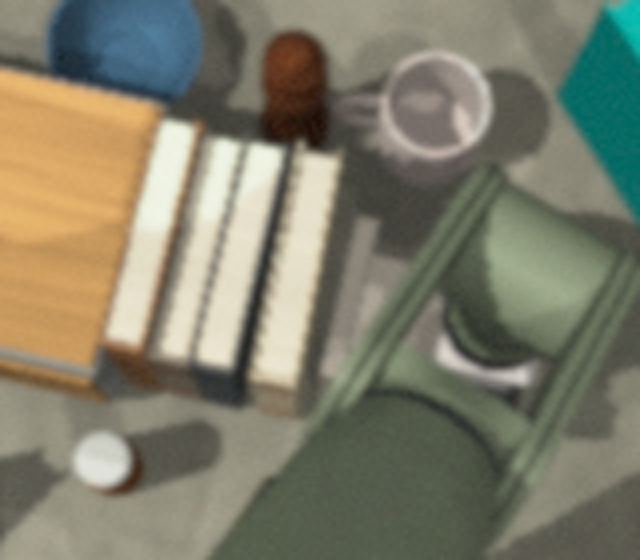

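The bookend's slab, at crop (350,300), is about 15 mm from the book and square to it. I continue more slowly and watch the force.

play_rows([
  [0,0,0,0.7,2.9,0,0.6],
  [0,0,0,0.7,2.9,0,0.6],
  [0,0,0,0.7,2.9,0,0.6],
  [0,0,0,0.4,2,0,0.6],
  [0,0,0,0.4,2,0,0.6],
  [0,0,0,0.4,2,0,0.6],
  [0,0,0,0.4,2,0,0.6],
  [0,0,0,0.4,2,0,0.6],
])

```text
clock: 11.55
ee_pos: [475.2, -175.2, 8.6]
tool_rot: [179.9, 0.3, 77.1]
ft_force: [-2.7, -10.0, -1.1]
opening: 56.2
finger_force: 5.1
```

play_rows([
  [0,0,0,0.4,2,0,0.6],
  [0,0,0,0.2,1,0,0.6],
  [0,0,0,0.2,1,0,0.6],
  [0,0,0,0.2,1,0,0.6],
])

```text
clock: 11.95
ee_pos: [476.2, -170.7, 8.7]
tool_rot: [179.9, 0.3, 77.1]
ft_force: [-2.4, -10.9, -2.7]
opening: 56.4
finger_force: 4.9
```

```bash
cat > m2.py <<'E'
import numpy as np
B=np.load('pics/B.npy')
for v in range(176,212,4): print(v,[tuple(B[v,u].round().astype(int).tolist()) for u in range(296,332,2)])
E
python3 m.py t10|head -1; python3 m2.py
```

```text
tcp bin -3.2 -236.2 9.0 [-2.7 -9.5 -1.9]
176 [(13, -68, 210), (15, -73, 205), (16, -78, 205), (19, -83, 198), (19, -88, 205), (19, -94, 209), (20, -99, 211), (22, -104, 209), (23, -110, 208), (25, -115, 208), (26, -120, 205), (28, -125, 204), (38, -129, 164), (48, -133, 129), (49, -139, 129), (50, -145, 130), (83, -148, -3), (83, -154, 3)]
180 [(3, -70, 206), (5, -75, 204), (6, -81, 206), (7, -86, 205), (8, -91, 207), (9, -96, 208), (10, -102, 209), (12, -107, 206), (12, -112, 210), (14, -117, 209), (15, -123, 209), (15, -128, 215), (36, -130, 125), (36, -136, 129), (38, -142, 128), (68, -145, -1), (70, -151, -5), (70, -157, 2)]
184 [(-7, -72, 202), (-6, -78, 203), (-5, -83, 203), (-3, -88, 202), (-3, -94, 205), (-3, -99, 213), (-1, -104, 211), (1, -109, 208), (2, -115, 209), (4, -120, 205), (4, -125, 210), (14, -129, 168), (23, -133, 130), (25, -139, 129), (27, -144, 127), (51, -148, 16), (52, -154, 21), (55, -160, 15)]
188 [(-18, -75, 204), (-16, -80, 203), (-15, -86, 203), (-14, -91, 201), (-13, -96, 205), (-13, -102, 213), (-11, -107, 207), (-10, -112, 206), (-9, -117, 207), (-7,
[... 1060 characters left out ...]
 -163, 462), (-75, -167, 461), (-73, -171, 458)]
204 [(-60, -86, 204), (-58, -90, 200), (-58, -96, 209), (-57, -101, 211), (-56, -107, 210), (-55, -112, 208), (-53, -117, 209), (-52, -122, 209), (-52, -127, 213), (-38, -130, 131), (-36, -135, 129), (-35, -141, 130), (-88, -153, 469), (-86, -157, 467), (-86, -161, 469), (-85, -165, 468), (-83, -169, 465), (-74, -173, 414)]
208 [(-70, -88, 201), (-70, -94, 210), (-69, -99, 210), (-67, -104, 206), (-66, -109, 206), (-65, -114, 207), (-64, -119, 208), (-63, -124, 207), (-58, -129, 182), (-49, -132, 130), (-47, -138, 129), (-97, -151, 474), (-96, -155, 472), (-95, -159, 472), (-94, -163, 469), (-93, -167, 471), (-91, -171, 463), (-90, -175, 461)]
```

play_rows([
  [0,0,0,0.2,1,0,0.6],
  [0,0,0,0.2,1,0,0.6],
  [0,0,0,0,0,0,0.6],
])

```text
clock: 12.3
ee_pos: [476.7, -168.6, 8.6]
tool_rot: [179.9, 0.3, 77.1]
ft_force: [-1.4, -9.4, -1.8]
opening: 56.5
finger_force: 4.7
```

play_rows([
  [0,0,0,0.2,1,0,0.6],
  [0,0,0,0.2,1,0,0.6],
  [0,0,0,0,0,0,0.6],
])

```text
clock: 12.6
ee_pos: [477.0, -167.9, 8.7]
tool_rot: [179.9, 0.4, 77.1]
ft_force: [-2.3, -13.0, -4.1]
opening: 56.5
finger_force: 6.6
```

play_rows([
  [0,0,0,0.2,1,0,0.6],
  [0,0,0,0.2,1,0,0.6],
  [0,0,0,0,0,0,0.6],
])

```text
clock: 12.9
ee_pos: [477.3, -167.3, 8.7]
tool_rot: [179.9, 0.5, 77.2]
ft_force: [-3.8, -16.6, -4.5]
opening: 56.6
finger_force: 8.5
```

The fingers barely advance while the force climbs, so the row is closed. I back off and check.

play_rows([
  [0,0,0,-0.6,-3,0,0.6],
  [0,0,0,-2,-9,0,0.6],
  [0,0,0,-4,-20,0,0.6],
  [0,0,0,-8,-35,0,0.6],
  [0,0,0,-8,-35,0,0.6],
  [0,0,0,-8,-35,0,0.6],
  [0,0,0,0,0,40,0.6],
  [0,0,0,0,0,40,0.6],
  [0,0,0,0,0,0,0.6],
])

```text
clock: 13.8
ee_pos: [450.5, -302.1, 94.2]
tool_rot: [179.4, 0.2, 77.0]
ft_force: [0.2, -0.4, 0.7]
opening: 55.9
finger_force: 0.0
```

```bash
python3 m.py t11|head -1; python3 m2.py | awk 'NR%3==1'; python3 - <<'E'
import numpy as np,cv2
B=np.load('pics/B.npy'); s=B[130:260,290:380]
def r(lo,hi,y0,y1):
    m=((s[...,2]>lo)&(s[...,2]<hi)&(s[...,1]>y0)&(s[...,1]<y1)&(abs(s[...,0])<95)).astype(np.uint8); m=cv2.morphologyEx(m,cv2.MORPH_OPEN,np.ones((3,3)))
    return cv2.boxPoints(cv2.minAreaRect(s[m>0][:,:2].astype(np.float32))).round().tolist()
print('foot',r(9,23,-250,-146)); print('slab',r(120,138,-160,-120)); print('book4',r(198,220,-140,-98))
E
```

```text
tcp bin -1.0 -369.0 92.0 [-0.2  0.6  1.1]
176 [(13, -68, 207), (14, -73, 208), (17, -78, 201), (17, -83, 206), (19, -88, 205), (20, -94, 207), (21, -99, 208), (22, -104, 210), (23, -110, 208), (25, -115, 208), (26, -120, 209), (27, -125, 209), (47, -128, 128), (48, -133, 130), (49, -139, 131), (81, -142, 0), (82, -148, 0), (85, -154, -6)]
188 [(-18, -75, 202), (-17, -81, 207), (-15, -86, 204), (-14, -91, 205), (-14, -97, 211), (-13, -102, 208), (-11, -107, 209), (-10, -112, 208), (-9, -117, 210), (-8, -123, 212), (4, -126, 155), (10, -130, 130), (12, -136, 131), (13, -141, 132), (38, -145, 14), (39, -151, 16), (41, -157, 10), (43, -163, 11)]
200 [(-50, -83, 205), (-48, -88, 202), (-48, -94, 209), (-47, -99, 211), (-45, -104, 208), (-44, -109, 207), (-43, -114, 208), (-42, -120, 210), (-41, -125, 213), (-27, -127, 133), (-25, -132, 128), (-23, -138, 129), (-6, -142, 36), (-2, -147, 16), (0, -153, 15), (2, -159, 15), (3, -166, 17), (4, -172, 15)]
foot [[-60.0, -146.0], [-60.0, -226.0], [61.0, -226.0], [61.0, -146.0]]
slab [[-60.0, -141.0], [58.0, -142.0], [58.0, -125.0], [-60.0, -125.0]]
book4 [[-83.0, -126.0], [76.0, -126.0], [76.0, -98.0], [-83.0, -98.0]]
```

View pics/t11.png

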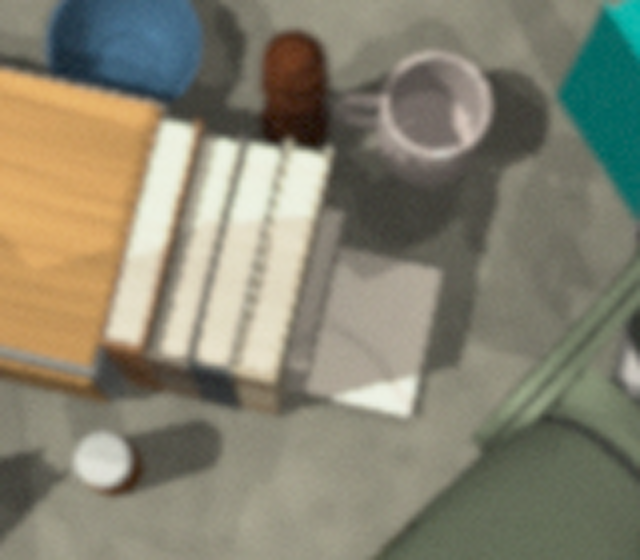

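The picture shows the row closed up: the fourth book at (285,270) touches its neighbour, and the bookend at (370,320) is snug and square against it.

```bash
python3 -c "
from cell import *
print(hand_in())"
```

```text
the job is handed in; nothing more can be done
None
```

I tipped the leaning book upright and let it stand by itself, then pushed the bookend square against it to close the row, and handed the job in at about 14 s; no verdict came back, but the last top-camera picture showed the row closed and the other things undisturbed.

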